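# Pack the staining kit into its carrier tray

### The job

Pack the staining kit for carrying: put the blue tube rack, the big red-capped bottle, the small brown bottle and the blue-capped bottle that has tipped over into the teal carrier tray, all standing upright flat on its floor (they only just fit together). Keep the standing bottles upright, set everything down gently, and leave the other things on the bench, including the second blue-capped bottle that stands further back, where they are.

Things in the scene. Friction and masses are not known exactly. Their poses are not given: they have to be found in the camera images.
- tray: teal open plastic carrier tray, fixed on the bench. Inside 160 (x) x 116 (y) mm at its floor; 4 mm walls lean out a little, to 166 x 122 mm at the top. Inner floor 4 mm and rim 38 mm above the bench. The rim turns out by 7 mm, at the two x ends by an 18 mm carrying lip. No dividers. Origin at the centre of its underside, x along its length.
- tube_rack: blue open rack for tubes, empty, 54 (x) x 107 (y) x 52 (z) mm; solid end plates at y = +-52, thin bars at 22-26 and 46-50 mm height along its sides x = +-25, which can be gripped across the 54 mm. Origin at the centre of its underside, z up through it.
- bottle_red: big white reagent bottle with a red cap: body 64 mm diameter up to 126 mm, cap 38 mm diameter from 126 to 148 mm. Standing. Origin at the centre of its underside, z up through it.
- bottle_brown: small brown reagent bottle with a white cap: body 40 mm diameter up to 58 mm, cap 24 mm diameter from 58 to 80 mm. Standing. Origin at the centre of its underside, z up through it.
- bottle_blue: white reagent bottle with a blue cap, tipped over, lying on its side: body 56 mm diameter up to 88 mm, cap 34 mm diameter from 88 to 110 mm. Origin at the centre of its base, z along its axis towards the cap (level while it lies).
- bottle_spare: second white bottle with a blue cap, the same size as bottle_blue, standing at the back right. Origin at the centre of its underside, z up through it. A bystander: stays where it is.
- mug: white mug, 78 x 110 x 97 mm high, handle towards -y. Origin on its underside. A bystander: stays where it is.
- slide_box: dark blue box of slides lying flat, shut, 71 x 98 x 33 mm. Origin at the centre of its underside, z up through it. A bystander: stays where it is.
- label_roll: roll of labels lying flat, 62 mm diameter, 31 mm high. Origin at the centre of its underside, z up through it. A bystander: stays where it is.
- petri_dish: covered petri dish, 58 mm diameter, 14 mm high. Origin at the centre of its underside, z up through it. A bystander: stays where it is.
- lab_timer: white timer lying flat, 58 x 66 x 19 mm. Origin at the centre of its underside, z up through it. A bystander: stays where it is.

How it is judged:
At the end, for the whole second after the job is handed in: tube rack and the three kit bottles are all inside the tray, each with its base within 4 mm of the tray's inner floor, upright within 0.08 rad (4.6 degrees), and at rest (x of bottle_red in the frame of tray between -0.07 and 0.07 m and y of bottle_red in the frame of tray between -0.05 and 0.05 m and z of bottle_red in the frame of tray between -0.002 and 0.008 m and angle between each of bottle_red, bottle_blue, bottle_brown, tube_rack's own z axis and vertical below 0.08 rad and linear speed of each of bottle_red, bottle_blue, bottle_brown, tube_rack below 0.05 m/s and x of bottle_blue in the frame of tray between -0.07 and 0.07 m and y of bottle_blue in the frame of tray between -0.05 and 0.05 m and z of bottle_blue in the frame of tray between -0.002 and 0.008 m and x of bottle_brown in the frame of tray between -0.07 and 0.07 m and y of bottle_brown in the frame of tray between -0.05 and 0.05 m and z of bottle_brown in the frame of tray between -0.002 and 0.008 m and x of tube_rack in the frame of tray between -0.07 and 0.07 m and y of tube_rack in the frame of tray between -0.05 and 0.05 m and z of tube_rack in the frame of tray between -0.002 and 0.008 m); the robot touches nothing.
It fails at once if a bystander (mug, slide box, label roll, petri dish, timer or the spare bottle) is moved more than 25 mm (distance of any of mug, slide_box, label_roll, petri_dish, lab_timer, bottle_spare from where it was at the start of the episode above 0.025 m).
It fails at once if one of the standing kit bottles (red cap, brown) is tipped over (angle between any of bottle_red, bottle_brown's own z axis and vertical above 0.7 rad).
It fails at once if a kit item is dropped or slammed into the tray (over 80 N) (contact force between any of bottle_red, bottle_blue, bottle_brown, tube_rack and tray above 80 N).
It also fails if it takes over 72 s, if anything falls off the work surface, if the arm or the gripper's body presses on something with over 40 N, if the wrist force passes 120 N, or if a joint passes its speed limit or range.

### The arm

A 6-joint arm with a two-finger parallel gripper is mounted at the origin on a cart in front of the work surface, level with it; the furniture and walls round the work are solid. World frame = base frame: x ahead of the robot, y to its left, z up, the work surface at z = 0. Lengths are in m, angles in rad, forces in N, time in s.
With the tool pointing down it reaches from about 0.325 to 0.9 m from the base axis. Payload 6.1 kg.
Tool frame: the origin (TCP) lies midway between the tips of the shut fingers; the grasp point (between the pads) lies 19 mm behind it; z points along the fingers, y is the line along which they close (so a half turn about z gives the same grasp; the last joint's range is limited). The gripper opens to 85 mm and grips with 20 to 120 N. Pads are 22 mm wide; open, the fingers measure 114 mm over their backs; the gripper's body (76 mm by 85 mm) begins 54 mm behind the grasp point. The pads swing forward as they close: fully open they stand 13 mm farther back than shut.
Start: joints at [-1.374, 0.22, 1.526, -0, 1.395, -0.126], TCP at [0.198, -0.593, 0.231] pointing down, gripper open.
Joint ranges: [-2.98, 2.98], [-0.91, 2.08], [0.09, 2.57], [-1.24, 4.39], [0.2, 2.65], [-2.68, 2.68]. Speed limits (rad/s): [2.57, 2.57, 3.01, 3.14, 3.14, 3.14].

### API

Orientations are given as [roll, pitch, yaw] about the fixed x, y, z axes, in that order (R = Rz(yaw) Ry(pitch) Rx(roll)).
In Python, from plant import movep, move_l, set_joints, gripper_to, hold, inverse_kinematics, observe, get_image, get_calibration, Unreachable, job_done gives the robot as it stands. Calls block until the motion is done:
- movep(position, orientation): joint-space move of the TCP to a pose.
- move_l(position, feed=0.15, rotation=None, max_force=None): straight line of the TCP; rotation=None keeps the orientation; feed is the mean speed in m/s. With max_force (N) it stops when the force on the tool has changed by that much, and returns True; else False.
- set_joints(angles): joint-space move.
- gripper_to(opening, f_grip=None): finger opening in m; f_grip is the grip in N (None keeps the last); returns when the fingers have stopped.
- hold(seconds).
- inverse_kinematics(position, orientation): joint angles nearest the present ones, or None.
- observe(): the state.
- get_image(name): name is "side" or "top"; returns (picture, depth): 420x560x3 uint8, red, green, blue; 420x560 float32, m along the optical axis (not along the pixel's ray), 0 where there is no reading.
- get_calibration(name): a dict with "intrinsics" (3x3 intrinsics, pixels), "world_from_camera" (4x4, takes a point from camera to world coordinates). Camera axes: x right, y down, z forward; pixel columns grow to the right and rows downward; lengths in m; the calibration is good to about 2 mm. A picture is of the moment at which its call begins. get_calibration takes no time and is no camera call.
A pose or a line that the arm cannot do raises Unreachable and nothing moves.
- job_done(): hands the job in; it is judged then, once.
The state is a dict: "time_s": time; "q": joint angles; "joint_velocities": joint speeds; "joint_torque": joint torques, N m; "eef_pos": TCP position; "tcp_rot": TCP orientation; "ft_force": force on the tool from outside, world axes, zero at the start; "torque": the same for the moment, N m; "opening": finger opening in m; "grasp_force": force on a finger pad.
Only numpy, scipy, OpenCV 4.12 (cv2) and the standard library are available. Lean on these libraries where they do the work, as an engineer would, in place of code of your own. Each camera call takes 0.05 s, during which the arm holds its last target. There are 200 camera calls.

## Working session

There is one attempt and no reset: what is moved stays moved. The work goes in short steps, each a Python script; the robot and the scene stay as the last script left them, time stands still between calls to the robot, and variables do not carry over. Pictures are saved under pics/ and viewed, at most 13 in all, crops included, and the job is handed in when it is done.

```bash
ls; mkdir -p pics; python3 - <<'E'
from plant import *
import cv2,numpy as np
for n in("top","side"):
    p,d=get_image(n); cv2.imwrite(f"pics/{n}0.png",cv2.resize(p[:,:,::-1],(800,600))); np.savez(f"{n}0.npz",p=p,d=d)
    c=get_calibration(n);print(n,c)
print(observe())
E
```

```text
pics
top {'intrinsics': array([[449.76931316,   0.        , 277.33597164],
       [  0.        , 449.76931316, 217.60661818],
       [  0.        ,   0.        ,   1.        ]]), 'world_from_camera': array([[-0.00894753, -0.99611921,  0.08755836,  0.45625485],
       [-0.99995509,  0.00863952, -0.00389612, -0.05700168],
       [ 0.00312453, -0.08758929, -0.99615177,  1.24080102],
       [ 0.        ,  0.        ,  0.        ,  1.        ]])}
side {'intrinsics': array([[500.69694448,   0.        , 287.10994167],
       [  0.        , 500.69694448, 210.92250715],
       [  0.        ,   0.        ,   1.        ]]), 'world_from_camera': array([[ 0.7265196 ,  0.4550979 , -0.51483509,  1.17075338],
       [ 0.68712227, -0.48735207,  0.53884223, -0.67130139],
       [-0.00567998, -0.7452341 , -0.66677873,  0.84269113],
       [ 0.        ,  0.        ,  0.        ,  1.        ]])}
{'time_s': 0.1, 'q': array([-1.37411652e+00,  2.21141304e-01,  1.52751425e+00,  1.15729116e-06,
        1.39472576e+00, -1.26105327e-01]), 'joint_velocities': array([ 3.88885994e-05, -8.24152591e-04, -2.47274713e-03,  1.29165255e-03,
        8.87185485e-05, -1.08968223e-03]), 'joint_torque': array([ 1.35147548e-03, -4.98242855e+01, -3.90546119e+01, -1.91532599e-04,
        5.65229711e-03, -1.28986613e-06]), 'eef_pos': array([ 0.19813898, -0.59217097,  0.23030306]), 'tcp_rot': array([-3.13981834e+00, -2.26092100e-04,  3.22784733e-01]), 'ft_force': array([-0.42529257, -0.79724057, -1.12593534]), 'torque': array([-0.0310608 ,  0.0234951 , -0.01497106]), 'grasp_force': 0.0, 'opening': 0.08571526091869501}
```

View pics/top0.png

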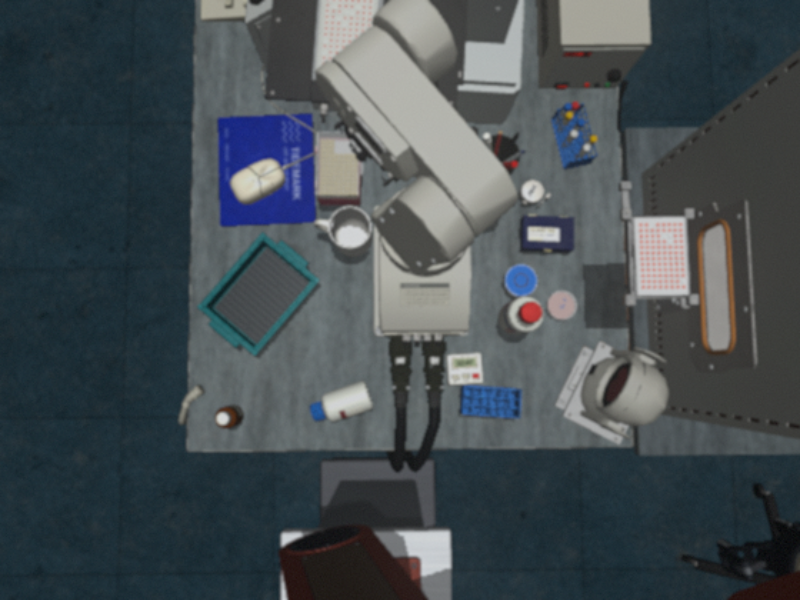

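View pics/side0.png

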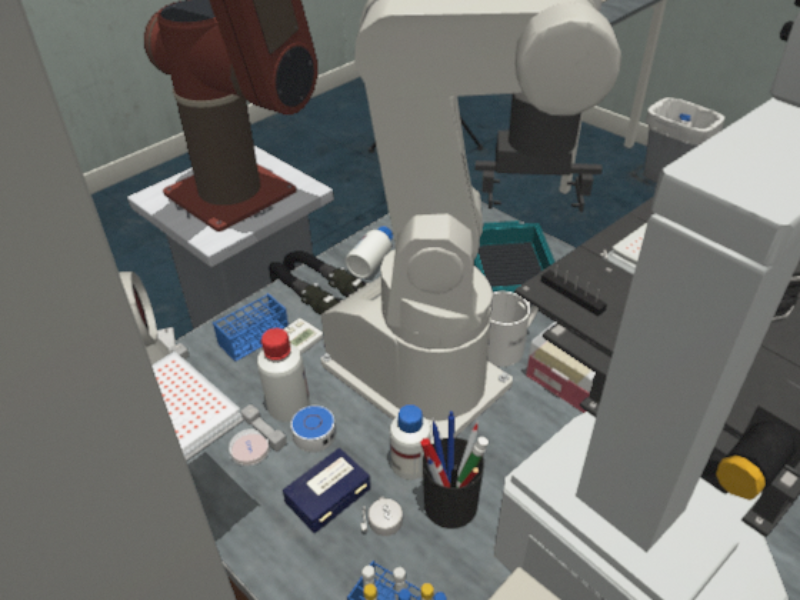

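The red arm at the bottom edge is ours, and a white arm in mid-bench is an obstacle. In the top view (800x600): tray (260,295), brown (228,415), lying blue bottle (340,400), cap to the left (319,411), rack (490,403), red cap (530,313). The timer (465,368) and the grey fixture (625,390) are close to the rack, and the spare bottle stands behind the white arm.

```bash
cat > h.py <<'E'
import numpy as np, cv2
from plant import *
def cloud(n,d):
    c=get_calibration(n);K=c["intrinsics"];T=c["world_from_camera"]
    v,u=np.mgrid[:d.shape[0],:d.shape[1]]
    P=np.stack([(u-K[0,2])*d/K[0,0],(v-K[1,2])*d/K[1,1],d],-1)
    W=P@T[:3,:3].T+T[:3,3]; W[d<=0]=np.nan
    return W
E
python3 - <<'E'
from h import *
z=np.load('top0.npz');p,d=z['p'],z['d'];W=cloud('top',d)
hsv=cv2.cvtColor(p,cv2.COLOR_RGB2HSV)
def reg(u0,v0,u1,v1):
    s=np.s_[int(v0*.7):int(v1*.7),int(u0*.7):int(u1*.7)];return W[s].reshape(-1,3),hsv[s].reshape(-1,3)
def rect(A,n):
    r=cv2.minAreaRect((A[:,:2]*1000).astype(np.float32));print(n,len(A),r,'z',np.percentile(A[:,2],[5,50,95]).round(4), 'mean',A.mean(0).round(4))
print('bench z',[np.round(W[int(v*.7),int(u*.7)],4) for u,v in((300,430),(160,200),(420,360),(560,420),(230,250))])
A,H=reg(190,225,325,365); m=(H[:,0]>80)&(H[:,0]<100)&(H[:,1]>120)&(A[:,2]>.03);rect(A[m],'tray rim')
m=(A[:,2]>.0)&(A[:,2]<.01);print('floor',np.median(A[m&(H[:,1]<120)],0))
A,H=reg(450,380,530,425); m=(A[:,2]>.042)&(A[:,2]<.06);rect(A[m],'rack')
A,H=reg(505,295,555,340); m=A[:,2]>.14;rect(A[m],'redcap')
m=(A[:,2]>.05)&(A[:,2]<.14);rect(A[m],'redbody')
A,H=reg(210,400,245,435); m=A[:,2]>.07;rect(A[m],'browncap');m=A[:,2]>.045;rect(A[m],'brown')
A,H=reg(300,375,380,425); m=A[:,2]>.015;rect(A[m],'blue')
m2=m&(H[:,0]>100)&(H[:,0]<125)&(H[:,1]>150);rect(A[m2],'bluecap')
m3=A[:,2]>.045;rect(A[m3],'bluebody top')
for n,b in dict(timer=(444,350,486,387),petri=(545,288,582,322),roll=(502,260,540,299),slide=(518,212,577,254),mug=(313,203,375,255),grip=(383,335,450,470),armbase=(372,248,475,337)).items():
    A,H=reg(*b);m=A[:,2]>.008;rect(A[m],n)
# obstacle height map, both cams
g=np.zeros((200,300))
zs=np.load('side0.npz');Ws=cloud('side',zs['d'])
for X in (W,Ws):
    Q=X.reshape(-1,3);Q=Q[~np.isnan(Q[:,0])]
    i=((1.0-Q[:,0])/.005).astype(int);j=((.7-Q[:,1])/.005).astype(int)
    k=(i>=0)&(i<200)&(j>=0)&(j<300)&(Q[:,2]<1.1);np.maximum.at(g,(i[k],j[k]),Q[k,2])
im=cv2.applyColorMap(np.clip(g/.8*255,0,255).astype(np.uint8),cv2.COLORMAP_JET);im[g==0]=0
im=cv2.resize(im,(750,500),interpolation=0)
for x in np.arange(0,1,.1):
    y=int((1-x)*500);cv2.line(im,(0,y),(750,y),(90,90,90),1);cv2.putText(im,f"{x:.1f}",(0,y),0,.4,(255,255,255))
for yy in np.arange(-.8,.7,.1):
    u=int((.7-yy)*500);cv2.line(im,(u,0),(u,500),(90,90,90),1);cv2.putText(im,f"{yy:.1f}",(u,495),0,.35,(255,255,255))
cv2.imwrite('pics/hm.png',im)
E
```

```text
bench z [array([ 0.3388,  0.1238, -0.0014]), array([ 1.0315,  0.7361, -0.9099]), array([ 0.4726, -0.1068,  0.0031]), array([ 0.3531, -0.3735, -0.0015]), array([ 6.875e-01,  2.617e-01, -1.000e-04])]
tray rim 1076 ((597.9957885742188, 198.4708251953125), (142.78085327148438, 207.47726440429688), 49.154624938964844) z [0.0325 0.0372 0.0411] mean [0.5961 0.2037 0.0371]
floor [0.5998726  0.20194208 0.00271112]
rack 289 ((392.7008056640625, -235.39901733398438), (107.538330078125, 53.495731353759766), 86.17296600341797) z [0.0451 0.0491 0.0538] mean [ 0.3924 -0.2359  0.0492]
redcap 191 ((549.49267578125, -291.7805480957031), (36.29762649536133, 34.593936920166016), 88.55549621582031) z [0.1439 0.1486 0.1515] mean [ 0.5492 -0.291   0.1483]
redbody 385 ((549.2031860351562, -289.8365783691406), (62.45408248901367, 63.115936279296875), 24.06527328491211) z [0.0672 0.1093 0.1233] mean [ 0.5452 -0.2794  0.1042]
browncap 71 ((368.1100158691406, 250.40992736816406), (20.92348861694336, 22.615768432617188), 71.22332763671875) z [0.0723 0.0807 0.0846] mean [0.3693 0.2497 0.08  ]
brown 201 ((369.6882
[... 1112 characters left out ...]
7] mean [ 0.6183 -0.2969  0.0314]
slide 918 ((712.0638427734375, -352.91632080078125), (97.85948944091797, 70.1711196899414), 87.10138702392578) z [0.0215 0.0321 0.0364] mean [ 0.7102 -0.3514  0.0313]
mug 785 ((724.6319580078125, 30.19335174560547), (116.90478515625, 104.49391174316406), 89.27537536621094) z [0.0087 0.0476 0.0973] mean [0.7183 0.0282 0.0541]
grip 2224 ((394.8890380859375, -104.84660339355469), (256.8867492675781, 122.43897247314453), 3.487545967102051) z [0.0218 0.0555 0.0745] mean [ 0.4163 -0.0976  0.054 ]
armbase 4163 ((599.1773071289062, -110.04022216796875), (186.03904724121094, 172.506591796875), 87.73877716064453) z [0.0172 0.1457 0.4979] mean [ 0.5808 -0.1031  0.1748]
```

View pics/hm.png

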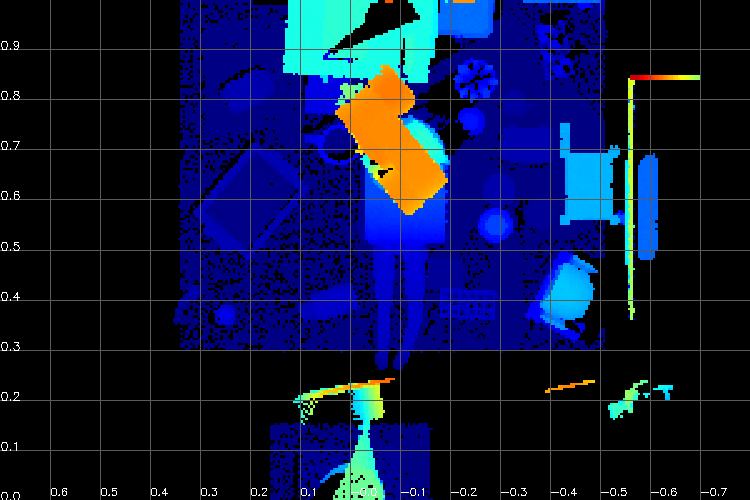

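The height map shows white arm bodies at y -0.19..0.05, x>0.51 (up to 0.6 m high), a box at (0.62,-0.47), a fixture at (0.42,-0.43) and a wall at y≈-0.55. The corridor at x<0.48 is clear. Measured sizes match the given ones. Next: refine the tray pose and check reachability.

```bash
cat >> h.py <<'E'
from scipy.spatial.transform import Rotation as R
def proj(n,X):
    c=get_calibration(n);K=c["intrinsics"];T=np.linalg.inv(c["world_from_camera"])
    q=(np.atleast_2d(X)@T[:3,:3].T+T[:3,3])@K.T;return q[:,:2]/q[:,2:]
def ray(n,uv,z):
    c=get_calibration(n);K=c["intrinsics"];T=c["world_from_camera"]
    uv=np.atleast_2d(uv);r=np.c_[uv,np.ones(len(uv))]@np.linalg.inv(K).T@T[:3,:3].T
    return T[:3,3]+r*((z-T[2,3])/r[:,2])[:,None]
def rpy(M): return R.from_matrix(M).as_euler('xyz')
def down(c): # closing direction azimuth c (rad)
    return [np.pi,0,(c+np.pi/2+np.pi/2)%np.pi-np.pi/2]
def tilt(az,al): # tool heading az, al below horizontal; closing axis horizontal
    t=np.array([np.cos(az)*np.cos(al),np.sin(az)*np.cos(al),-np.sin(al)]);y=np.array([-np.sin(az),np.cos(az),0])
    return np.c_[np.cross(y,t),y,t]
E
python3 - <<'E'
from h import *
z=np.load('top0.npz');p,d=z['p'],z['d']
hsv=cv2.cvtColor(p,cv2.COLOR_RGB2HSV)
m=((hsv[...,0]>78)&(hsv[...,0]<100)&(hsv[...,1]>110)).astype(np.uint8);k=np.zeros_like(m);k[150:258,135:230]=1;m*=k
n,l,s,_=cv2.connectedComponentsWithStats(m);b=1+s[1:,4].argmax();m=(l==b).astype(np.uint8)
c=max(cv2.findContours(m,cv2.RETR_EXTERNAL,cv2.CHAIN_APPROX_NONE)[0],key=len)[:,0]
P=ray('top',c,.038)
r=cv2.minAreaRect((P[:,:2]*1000).astype(np.float32));print('rim',r)
ctr=np.array(r[0])/1000;a=np.radians(r[2]) if r[1][0]>r[1][1] else np.radians(r[2]+90)
print(ctr,np.degrees(a))
def box(hx,hy,zz):
    Rm=np.array([[np.cos(a),-np.sin(a)],[np.sin(a),np.cos(a)]])
    q=np.array([[hx,hy],[hx,-hy],[-hx,-hy],[-hx,hy]])@Rm.T+ctr;return np.c_[q,[zz]*4]
S=6;o=(135,150);im=cv2.resize(p[150:258,135:230,::-1],None,fx=S,fy=S,interpolation=cv2.INTER_CUBIC)
for B,col in((box(.08,.058,.004),(0,0,255)),(box(.083,.061,.038),(0,255,255)),(box(.105,.072,.038),(255,255,255))):
    q=((proj('top',B)-o+.5)*S).astype(np.int32);cv2.polylines(im,[q],True,col,1)
im=im[:600];cv2.imwrite('pics/tray.png',im)
E
```

```text
rim ((598.1261596679688, 197.8684844970703), (141.92970275878906, 208.59121704101562), 49.636192321777344)
[0.59812616 0.19786848] 139.63619232177734
```

View pics/tray.png

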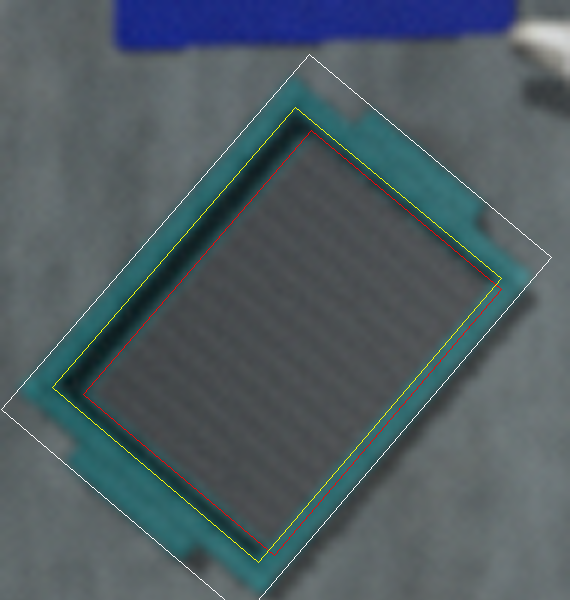

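The overlay (red = floor, yellow = inner rim) fits the tray to about a pixel, so its pose is confirmed: centre (0.598,0.198), long axis 139.6°. Next, reachability of the key poses.

```bash
cat >> h.py <<'E'
TC=np.array([.5981,.1979]);TA=np.radians(139.64)
def tray(x,y):
    c,s=np.cos(TA),np.sin(TA);return TC+[c*x-s*y,s*x+c*y]
PL=dict(rack=tray(-.0515,0),blue=tray(.0065,-.028),brown=tray(.0575,-.036),red=tray(.0445,.024))
RACK=np.array([.3926,-.2355]);RACKC=np.radians(-3.83)
RED=np.array([.5493,-.2912]);BROWN=np.array([.369,.250])
aB=np.radians(107.85);BASE=np.array([.3903,.0445])-.055*np.array([np.cos(aB),np.sin(aB)])
AL=np.radians(45)
PICKR=tilt(aB+np.pi,AL)
def placeR(az): M=tilt(az,AL);return M*np.array([-1,-1,1])
def bpick(s=.075,o=.018): 
    return np.r_[BASE+s*np.array([np.cos(aB),np.sin(aB)]),.028]+o*PICKR[:,2]
def bplace(az,zb,s=.075,o=.018): return np.r_[PL['blue'],zb+s]+o*placeR(az)[:,2]
E
python3 - <<'E'
from h import *
def t(n,p,o):
    q=inverse_kinematics(p,o);print(n,np.round(p,3),None if q is None else np.round(q,2))
print(PL)
t('rack pick',[*RACK,.034],down(RACKC));t('rack place',[*PL['rack'],.04],down(TA));t('rack pl hi',[*PL['rack'],.2],down(TA))
t('red',[*RED,.122],down(0));t('red hi',[*RED,.30],down(0))
for c in (-60,-30,0,30,60,90):t('red c%d'%c,[*PL['red'],.126],down(np.radians(c)));
t('red hi',[*PL['red'],.30],down(TA))
t('brown',[*BROWN,.06],down(TA+np.pi/2));t('brown pl',[*PL['brown'],.065],down(TA+np.pi/2))
for f in (0,1):
  M=PICKR*np.array([-1,-1,1]) if f else PICKR
  t('bpick',bpick(),rpy(M));t('bpick hi',bpick()+[0,0,.12],rpy(M))
for az in range(-40,150,20):
  a=np.radians(az);t('bplace %d'%az,bplace(a,.006),rpy(placeR(a)));t('hi',bplace(a,.1),rpy(placeR(a)))
E
```

```text
{'rack': array([0.63734252, 0.16454921]), 'blue': array([0.61127953, 0.22344506]), 'brown': array([0.57759871, 0.26256798]), 'red': array([0.5486493, 0.2084299])}
rack pick [ 0.393 -0.236  0.034] [-0.71  0.07  2.1   0.    0.97 -0.65]
rack place [0.637 0.165 0.04 ] [ 0.13  0.49  1.57 -0.    1.09  0.84]
rack pl hi [0.637 0.165 0.2  ] [ 0.13  0.32  1.47 -0.    1.36  0.84]
red [ 0.549 -0.291  0.122] [-0.61  0.31  1.63 -0.    1.2   2.53]
red hi [ 0.549 -0.291  0.3  ] [-0.61  0.18  1.45 -0.    1.52  2.53]
red c-60 [0.549 0.208 0.126] [ 0.23  0.23  1.72 -0.    1.19  1.28]
red c-30 [0.549 0.208 0.126] [ 0.23  0.23  1.72 -0.    1.19  0.75]
red c0 [0.549 0.208 0.126] None
red c30 [0.549 0.208 0.126] None
red c60 [0.549 0.208 0.126] [ 0.23  0.23  1.72 -0.    1.19  2.32]
red c90 [0.549 0.208 0.126] [ 0.23  0.23  1.72 -0.    1.19  1.8 ]
red hi [0.549 0.208 0.3  ] [ 0.23  0.09  1.54 -0.    1.51  0.93]
brown [0.369 0.25  0.06 ] None
brown pl [0.578 0.263 0.065] [ 0.3   0.41  1.63 -0.    1.11  2.58]
bpick [0.388 0.051 0.015] [ 0.53  0.26  2.2  -0.88  1.1   0.81]
bpick hi [0.388 0.051 0.135] [ 0.53 -
[... 556 characters left out ...]
1 0.232 0.162] [ 0.   -0.01  2.12  0.94  0.6   0.19]
bplace 60 [0.618 0.234 0.068] [-0.1   0.29  2.    1.09  0.81 -0.35]
hi [0.618 0.234 0.162] [-0.1   0.12  1.98  0.95  0.92 -0.13]
bplace 80 [0.613 0.236 0.068] [-0.13  0.43  1.81  0.92  1.09 -0.49]
hi [0.613 0.236 0.162] [-0.13  0.27  1.8   0.86  1.2  -0.34]
bplace 100 [0.609 0.236 0.068] [-0.12  0.57  1.6   0.77  1.34 -0.62]
hi [0.609 0.236 0.162] [-0.12  0.44  1.58  0.75  1.45 -0.52]
bplace 120 [0.605 0.234 0.068] [-0.07  0.72  1.38  0.63  1.56 -0.77]
hi [0.605 0.234 0.162] [-0.07  0.6   1.36  0.63  1.67 -0.69]
bplace 140 [0.602 0.232 0.068] [ 0.    0.85  1.16  0.48  1.76 -0.93]
hi [0.602 0.232 0.162] [ 0.    0.74  1.14  0.5   1.87 -0.87]
```

```bash
cat >> h.py <<'E'
def dn(p,c):
    best=None
    for k in (0,1):
        o=[np.pi,0,(c+np.pi/2+k*np.pi+np.pi)%(2*np.pi)-np.pi];q=inverse_kinematics(p,o)
        if q is not None and (best is None or abs(q[5])<best[0]): best=(abs(q[5]),o)
    if best is None: raise RuntimeError(f"no ik {p}")
    return best[1]
def go(p,c): p=list(map(float,p));movep(p,dn(p,c))
def st(n=''):
    s=observe();print(n,'t %.2f'%s['time_s'],'pos',s['eef_pos'].round(4),'open %.4f gf %.1f'%(s['opening'],s['grasp_force']),'ft',s['ft_force'].round(1))
def snap(n,f,box=None,S=1):
    p,d=get_image(n);im=p[:,:,::-1]
    if box: im=im[box[1]:box[3],box[0]:box[2]]
    cv2.imwrite(f'pics/{f}.png',cv2.resize(im,None,fx=S,fy=S,interpolation=cv2.INTER_CUBIC));return p,d
E
python3 - <<'E'
from h import *
go([.14,-.42,.30],np.radians(17)) ;st()
go([*RACK,.15],RACKC);gripper_to(.075,40);st()
print(move_l([*RACK,.034],.12,max_force=8));st('down')
gripper_to(.045,40);st('grip')
snap('side','rackgrip',(130,150,330,300),4)
move_l([*RACK,.06],.08);st('lift')
E
```

```text
t 1.48 pos [ 0.14   -0.4202  0.2999] open 0.0855 gf 0.0 ft [0.5 0.8 0.6]
 t 3.53 pos [ 0.3925 -0.2359  0.1502] open 0.0751 gf 0.0 ft [ 0.3  0.5 -0.5]
False
down t 4.65 pos [ 0.3931 -0.236   0.0347] open 0.0753 gf 0.0 ft [ 1.  -0.3 -0. ]
grip t 4.99 pos [ 0.3931 -0.236   0.0351] open 0.0516 gf 40.9 ft [-1.   0.3  6. ]
lift t 5.52 pos [ 0.3929 -0.2357  0.0604] open 0.0515 gf 41.8 ft [ 0.4 -0.1 -0.7]
```

View pics/rackgrip.png

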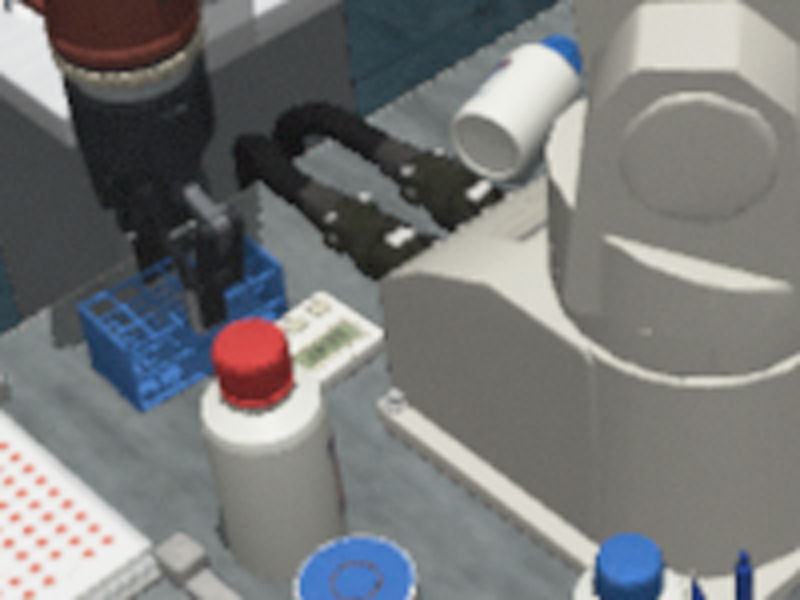

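```bash
python3 - <<'E'
from h import *
move_l([*RACK,.22],.25)
go([.40,.13,.24],RACKC-np.radians(15));st('via')
x,y=PL['rack']
go([x,y,.14],TA);st('above')
p,d=snap('top','rackabove',(120,120,270,270),4)
print(move_l([x,y,.055],.12,max_force=15));st('low')
print(move_l([x,y,.0375],.03,max_force=6));st('placed')
E
```

```text
via t 7.67 pos [0.3999 0.1294 0.2393] open 0.0509 gf 41.8 ft [-0.9 -1.2 -1.2]
above t 8.69 pos [0.6372 0.164  0.1404] open 0.0515 gf 41.8 ft [ 0.3 -0.2 -0.2]
False
low t 9.60 pos [0.6381 0.1647 0.056 ] open 0.0515 gf 41.8 ft [ 0.1 -0.7 -0.8]
True
placed t 10.12 pos [0.6372 0.1646 0.0392] open 0.0513 gf 42.2 ft [-0.5 -0.1  3.9]
```

View pics/rackabove.png

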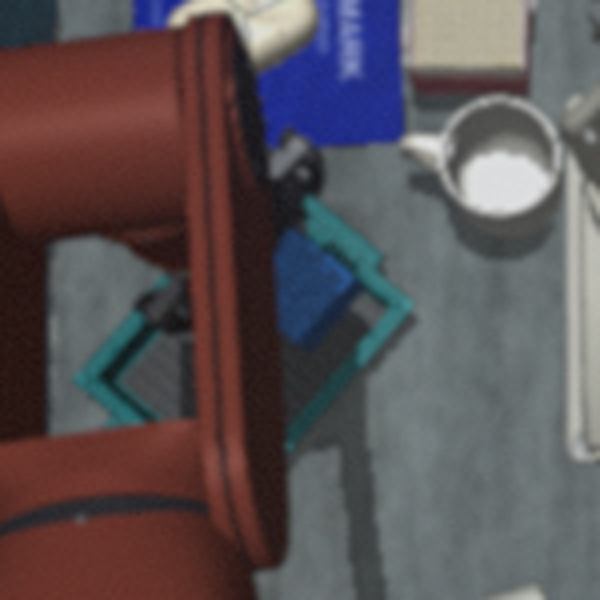

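The rack hangs level over the tray and touched down at exactly the height expected for the tray floor. Releasing it and going to the lying bottle.

```bash
python3 - <<'E'
from h import *
x,y=PL['rack']
gripper_to(.064);move_l([x,y,.12],.2);st('off')
go([.42,.14,.24],TA)
o=list(rpy(PICKR));P=bpick()
movep(list(P+[0,0,.10]),o);gripper_to(.084);st('pre')
p,d=get_image('top');np.savez('top1.npz',p=p,d=d)
print(move_l(list(P),.1,max_force=8));st('down')
cv2.imwrite('pics/bl.png',cv2.resize(np.hstack([p[120:330,130:330],get_image('top')[0][120:330,130:330]])[:,:,::-1],None,fx=2,fy=2))
E
```

```text
off t 10.97 pos [0.6371 0.1645 0.1195] open 0.0638 gf 0.0 ft [ 0.6 -0.3 -0.3]
pre t 13.08 pos [0.3889 0.0514 0.1161] open 0.0837 gf 0.0 ft [-0.3  0.1 -0.2]
False
down t 14.28 pos [0.3885 0.0516 0.0157] open 0.0842 gf 0.0 ft [ 0.6 -0.2  0.2]
```

View pics/bl.png

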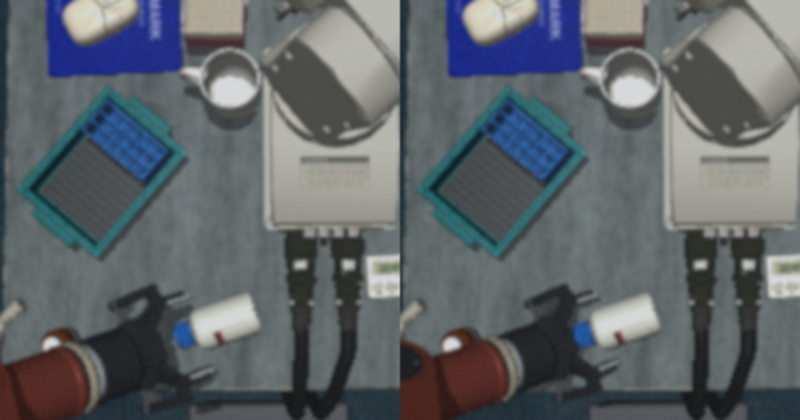

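Rack sits well in the tray and the fingers straddle the bottle. The forearm passes close to the brown bottle (60,345), so I'll check that it hasn't moved, then grip.

```bash
python3 - <<'E'
from h import *
gripper_to(.05,50);st('grip')
o=list(rpy(PICKR));P=bpick()
move_l(list(P+[0,0,.05]),.1);st('lift')
move_l(list(P+[0.02,0,.17]),.2)
az=np.radians(49.64);M=list(rpy(placeR(az)))
movep(list(bplace(az,.11)),M);st('above')
p,d=get_image('top');np.savez('top2.npz',p=p,d=d);q,_=get_image('side')
cv2.imwrite('pics/b2.png',np.hstack([cv2.resize(p[110:310,130:330],(400,400)),cv2.resize(q[110:260,290:440],(400,400))])[:,:,::-1])
E
```

```text
grip t 14.72 pos [0.3885 0.0517 0.016 ] open 0.0540 gf 51.6 ft [-1.7  2.7  6.6]
lift t 15.37 pos [0.3877 0.0513 0.0648] open 0.0539 gf 52.8 ft [-0.4 -0.5 -3.1]
above t 17.66 pos [0.6181 0.2336 0.1706] open 0.0536 gf 53.0 ft [ 0.6  0.1 -2.9]
```

View pics/b2.png

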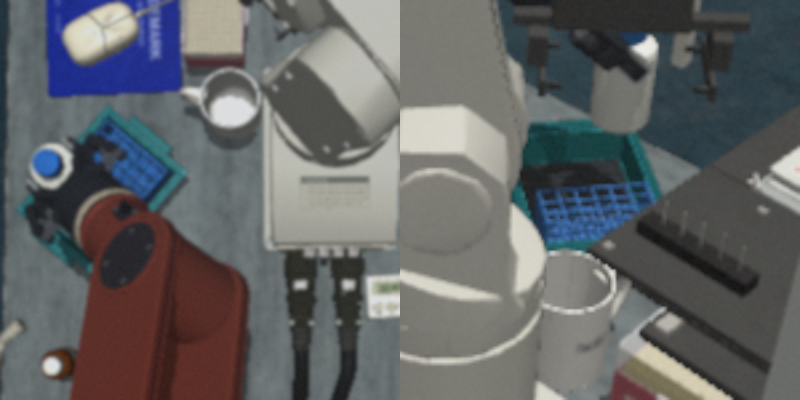

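The bottle is upright above its spot (cap at about (153,191) raw in the top view). Checking its position and tilt against the depth.

```bash
python3 - <<'E'
from h import *
z=np.load('top2.npz');p,d=z['p'],z['d'];W=cloud('top',d);h=cv2.cvtColor(p,cv2.COLOR_RGB2HSV)
m=np.zeros(d.shape,bool);m[175:210,140:172]=1
b=m&(h[...,0]>100)&(h[...,0]<125)&(h[...,1]>120)&(W[...,2]>.15)
A=W[b];print('cap top',len(A),A.mean(0),(A.min(0)+A.max(0))/2,np.percentile(A[:,2],[5,50,95]));
T=A[A[:,2]>np.percentile(A[:,2],30)];print(np.median(T,0))
# plane fit cap
c=np.linalg.lstsq(np.c_[T[:,:2]-T[:,:2].mean(0),np.ones(len(T))],T[:,2],rcond=None)[0];print('slope',c)
print('expect',PL['blue'])
m2=np.zeros(d.shape,bool);m2[275:310,145:175]=1
B=W[m2&(W[...,2]>.045)&(W[...,2]<.1)&(W[...,1]>.2)];print('brown',len(B),(B.min(0)+B.max(0))/2,B.mean(0))
# bottle side face from side cam
p,d=get_image('side');W=cloud('side',d);q=proj('side',np.r_[PL['blue'],.15])[0].astype(int)
Z=W[q[1]-40:q[1]+40,q[0]-30:q[0]+30].reshape(-1,3)
hv=cv2.cvtColor(p,cv2.COLOR_RGB2HSV)[q[1]-40:q[1]+40,q[0]-30:q[0]+30].reshape(-1,3)
k=(hv[:,1]<40)&(hv[:,2]>110)&(np.hypot(*(Z[:,:2]-PL['blue']).T)<.045);Z=Z[k]
from scipy.optimize import least_squares
f=lambda v:np.hypot(Z[:,0]-v[0]-v[2]*(Z[:,2]-.15),Z[:,1]-v[1]-v[3]*(Z[:,2]-.15))-.028
r=least_squares(f,[*PL['blue'],0,0],loss='soft_l1',f_scale=.003);print('cyl',len(Z),r.x,np.abs(r.fun).mean(),Z[:,2].min(),Z[:,2].max())
E
```

```text
cap top 143 [0.60935147 0.22281386 0.21835773] [0.60977005 0.22279555 0.21592817] [0.21415218 0.21857571 0.22221122]
[0.609719   0.22305002 0.21944381]
slope [0.02506331 0.00903889 0.21966253]
expect [0.61127953 0.22344506]
brown 200 [0.36971452 0.25015409 0.06586523] [0.37027021 0.24673891 0.0665061 ]
cyl 391 [ 0.61043621  0.22583312 -0.06956687 -0.08433849] 0.0020718854084721136 0.11111535950051943 0.20649630520247875
```

```bash
python3 - <<'E'
from h import *
az=np.radians(49.64);M=placeR(az);t=M[:,2]
print(move_l(list(bplace(az,.02)),.12,max_force=15));st()
print(move_l(list(bplace(az,-.001)),.03,max_force=6));st('contact; expect z %.4f'%bplace(az,.004)[2])
gripper_to(.074);s=observe()['eef_pos']
move_l(list(s-.09*t),.15);st('off')
move_l(list(s-.09*t+[-.08,-.02,.08]),.25)
# brown
go([*BROWN,.17],TA+np.pi/2);gripper_to(.045,30);st('above brown')
print(move_l([*BROWN,.060],.1,max_force=5));st('down')
p,d=get_image('top');q,_=get_image('side')
cv2.imwrite('pics/b3.png',np.hstack([cv2.resize(p[110:310,130:330],(400,400)),cv2.resize(q[110:260,290:440],(400,400))])[:,:,::-1])
E
```

```text
False
 t 18.71 pos [0.6201 0.2332 0.083 ] open 0.0537 gf 53.0 ft [ 0.3 -0.8 -2.4]
True
contact; expect z 0.0663 t 19.24 pos [0.6201 0.2333 0.0675] open 0.0535 gf 53.5 ft [-1.3 -0.4  3.1]
off t 20.32 pos [0.5773 0.1847 0.1294] open 0.0740 gf 0.0 ft [ 0.2 -0.4 -0.1]
above brown t 22.16 pos [0.3694 0.2493 0.17  ] open 0.0448 gf 0.0 ft [ 0.3  0.6 -0.9]
False
down t 23.41 pos [0.3696 0.2503 0.0607] open 0.0449 gf 0.0 ft [-0.7 -1.   0.6]
```

View pics/b3.png

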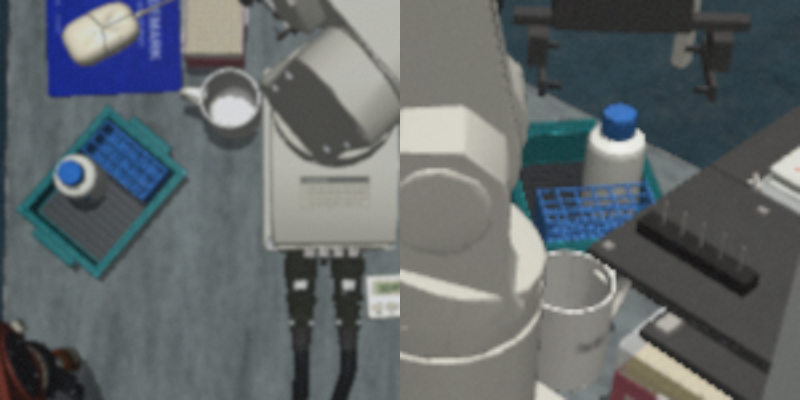

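Blue stands upright beside the rack. Measuring it and the rack as placed, and gripping brown.

```bash
cat >> h.py <<'E'
def totray(P):
    c,s=np.cos(TA),np.sin(TA);v=np.asarray(P)[...,:2]-TC;return np.stack([c*v[...,0]+s*v[...,1],-s*v[...,0]+c*v[...,1]],-1)
def survey(f=None):
    p,d=get_image('top');W=cloud('top',d);T=totray(W)
    I=(abs(T[...,0])<.085)&(abs(T[...,1])<.065)
    def mid(m): 
        X=T[m];return len(X),((X.min(0)+X.max(0))/2*1000).round(1),((X.max(0)-X.min(0))*1000).round(1)
    z=W[...,2]
    print('blue cap',mid(I&(z>.106)&(z<.122)&(T[...,0]<.05)),'rack',mid(I&(z>.048)&(z<.062)&(T[...,0]<-.03)&(T[...,0]>-.085)&(T[...,1]>-.06)))
    return p,W,T
E
python3 - <<'E'
from h import *
survey()
gripper_to(.015,30);st('grip')
move_l([*BROWN,.075],.06);st('lift')
move_l([*BROWN,.19],.2);st()
E
```

```text
blue cap (134, array([  4.6, -28.5]), array([32.7, 29.6])) rack (234, array([-54.5,  -0.8]), array([ 47.7, 108.1]))
grip t 23.88 pos [0.3706 0.2509 0.0619] open 0.0223 gf 51.5 ft [-0.8  0.4 10.5]
lift t 24.28 pos [0.3692 0.2501 0.0754] open 0.0224 gf 49.2 ft [-0.   0.5 -1.1]
 t 25.01 pos [0.3683 0.2496 0.1887] open 0.0224 gf 49.2 ft [-1.2  0.4 -0.9]
```

```bash
python3 - <<'E'
from h import *
x,y=PL['brown']
go([x,y,.18],TA+np.pi/2);st('above')
print(move_l([x,y,.082],.12,max_force=15))
print(move_l([x,y,.060],.03,max_force=5));st('contact, expect .0655')
gripper_to(.044);move_l([x,y,.20],.25);st('off')
go([.42,.10,.28],np.radians(100))
go([.42,-.16,.28],np.radians(70))
go([*RED,.25],np.radians(60));gripper_to(.058,60);st('above red')
p,W,T=survey()
I=(abs(T[...,0])<.085)&(abs(T[...,1])<.065)&(T[...,0]>.03)
X=T[I&(W[...,2]>.05)];print('brown',len(X),(X.min(0)+X.max(0))/2,X.max(0)-X.min(0),np.percentile(W[...,2][I],99))
print(move_l([*RED,.126],.1,max_force=5));st('down')
q,_=get_image('side')
cv2.imwrite('pics/b4.png',np.hstack([cv2.resize(p[110:310,130:330],(400,400)),cv2.resize(q[190:310,140:260],(400,400))])[:,:,::-1])
E
```

```text
above t 25.86 pos [0.576  0.2624 0.1784] open 0.0224 gf 49.2 ft [-0.  -0.5 -1.1]
False
True
contact, expect .0655 t 27.38 pos [0.5776 0.2626 0.066 ] open 0.0227 gf 50.7 ft [-0.3 -0.2  5.9]
off t 28.42 pos [0.5768 0.2623 0.1985] open 0.0440 gf 0.0 ft [-1.  -0.1 -1.1]
above red t 32.25 pos [ 0.5492 -0.2906  0.2512] open 0.0579 gf 0.0 ft [ 0.6 -0.3 -1.1]
blue cap (137, array([  4.6, -28.3]), array([32.7, 32. ])) rack (238, array([-54.3,  -0.4]), array([ 48.3, 106.6]))
brown 198 [ 0.05459404 -0.03321227] [0.04872413 0.03836424] 0.08745642284440765
False
down t 33.69 pos [ 0.5499 -0.2916  0.127 ] open 0.0577 gf 0.0 ft [-0.4 -0.2 -0.4]
```

View pics/b4.png

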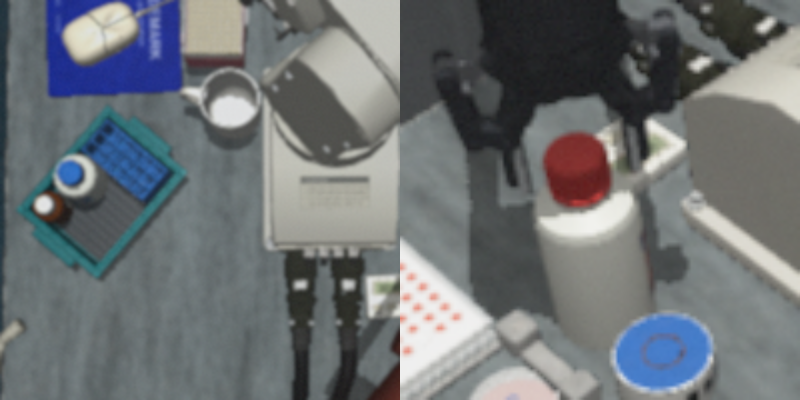

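Brown and blue stand in the tray with the red slot free, and the fingers straddle the red cap. Gripping and carrying.

```bash
python3 - <<'E'
from h import *
gripper_to(.03,70);st('grip');z0=observe()['eef_pos'][2]
move_l([*RED,.15],.08);st('lift')
move_l([*RED,.31],.2);st()
go([.42,-.19,.31],np.radians(60));go([.42,.12,.31],np.radians(100));st('via')
x,y=PL['red'];go([x,y,.30],TA+np.pi/2);st('above')
p,d=get_image('top');q,_=get_image('side');W=cloud('top',d)
h=cv2.cvtColor(p,cv2.COLOR_RGB2HSV)
print('z0',z0)
cv2.imwrite('pics/b5.png',np.hstack([cv2.resize(p[110:310,130:330],(400,400)),cv2.resize(q[50:260,230:440],(400,400))])[:,:,::-1])
E
```

```text
grip t 34.08 pos [ 0.55   -0.2918  0.1271] open 0.0353 gf 70.5 ft [ 0.6 -0.6  4.1]
lift t 34.52 pos [ 0.5495 -0.2913  0.1505] open 0.0351 gf 70.0 ft [-0.4  0.2 -2.6]
 t 35.48 pos [ 0.5487 -0.2907  0.3081] open 0.0350 gf 70.0 ft [ 0.4 -0.3 -2.9]
via t 37.36 pos [0.4205 0.1192 0.3098] open 0.0354 gf 70.0 ft [ 0.2 -1.  -2.7]
above t 39.21 pos [0.5487 0.2079 0.3   ] open 0.0351 gf 70.0 ft [-0.2 -1.2 -2.9]
z0 0.12712852005065917
```

View pics/b5.png

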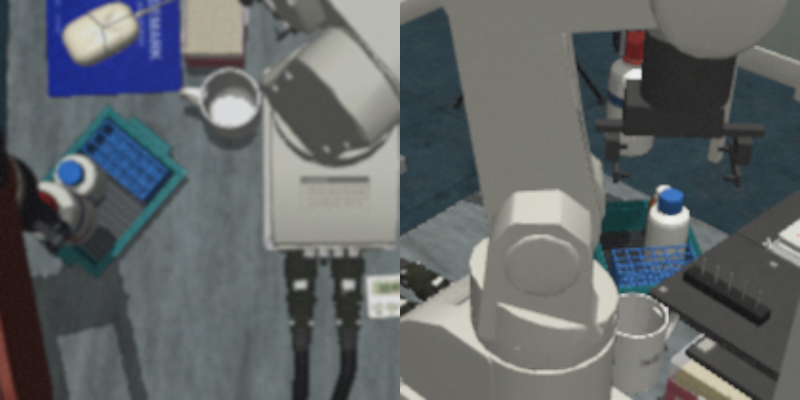

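The red bottle hangs upright over its slot: at (60,215) in the top view and (630,90) in the side crop. Lowering it.

```bash
python3 - <<'E'
from h import *
x,y=PL['red']
print(move_l([x,y,.155],.1,max_force=10));st('low')
print(move_l([x,y,.126],.03,max_force=6));st('contact, expect .131')
E
```

```text
False
low t 40.91 pos [0.5492 0.2086 0.1559] open 0.0351 gf 70.0 ft [-0.2  0.2 -2.1]
True
contact, expect .131 t 41.66 pos [0.5484 0.2084 0.1311] open 0.0353 gf 70.7 ft [0.1 0.  4.1]
```

```bash
python3 - <<'E'
from h import *
x,y=PL['red']
gripper_to(.058);move_l([x,y,.26],.2);go([.36,-.12,.35],np.radians(60));hold(.5);st('clear')
p,W,T=survey();q,_=get_image('side')
hv=cv2.cvtColor(p,cv2.COLOR_RGB2HSV)
I=(abs(T[...,0])<.085)&(abs(T[...,1])<.065);z=W[...,2]
X=T[I&(z>.140)];print('red cap',len(X),(X.min(0)+X.max(0))/2,np.median(z[I&(z>.14)]))
R=I&(T[...,0]<-.03)&(z>.045)&(z<.062);A=W[R];c=np.linalg.lstsq(np.c_[A[:,:2]-A[:,:2].mean(0),np.ones(len(A))],A[:,2],rcond=None)[0];print('rack plane',c)
im=np.hstack([cv2.resize(p[140:270,130:260],(400,400),interpolation=cv2.INTER_CUBIC),cv2.resize(q[110:260,290:440],(400,400),interpolation=cv2.INTER_CUBIC)])
cv2.imwrite('pics/b6.png',im[:,:,::-1])
E
```

```text
clear t 45.21 pos [ 0.36 -0.12  0.35] open 0.0578 gf 0.0 ft [-0.8  0.7  0.1]
blue cap (308, array([18.9,  5.6]), array([61.6, 99.8])) rack (239, array([-54.4,  -0.8]), array([ 48.3, 108.6]))
red cap 198 [0.04399683 0.02418139] 0.1524005750220776
rack plane [-0.0026145   0.00369823  0.05310318]
```

View pics/b6.png

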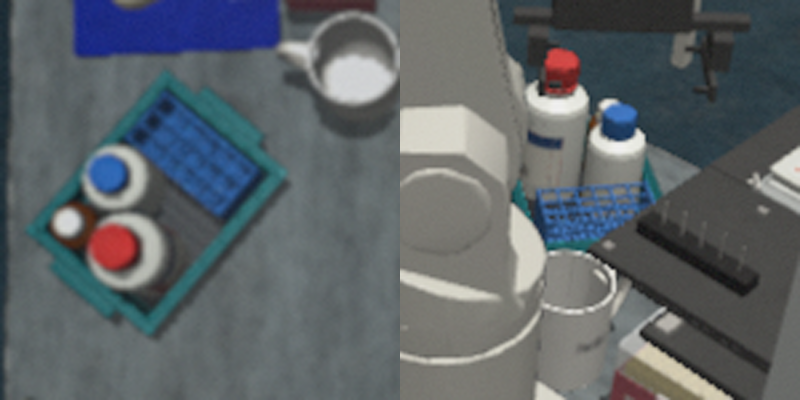

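All four items stand upright in the tray: cap heights and positions are as planned, and the rack is level (slope under 0.004). The robot is clear, so I'm handing in.

```bash
python3 -c "
from plant import *
print(job_done())"
```

```text
the job is handed in; nothing more can be done
None
```

The tube rack, red-capped bottle, brown bottle and uprighted blue-capped bottle are all standing upright on the tray floor, and I handed the job in shortly after 45 s of the 72 s; `job_done()` returned no verdict, I saw no contact with a bystander, and I did not re-measure their positions at the end.

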